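# Check a spur gear under a reading lens

## Robot

A 7-joint arm with a two-finger parallel gripper is mounted at the origin on the work surface. World frame = base frame: x ahead of the robot, y to its left, z up, the work surface at z = 0. Lengths are in m, angles in rad, forces in N, time in s.
With the tool pointing down it reaches from about 0.35 to 0.9 m from the base axis. Payload 7.2 kg.
Tool frame: the origin (TCP) lies between the finger pads; the fingertips stand 22 mm ahead of it and the grasp point (between the pads) lies 3 mm ahead of it (robot.tip_reach is the distance from the TCP to the fingertips, in m); z points along the fingers, y is the direction in which the jaws open and shut (so a half turn about z gives the same grasp; the last joint's range is limited). The gripper opens to 88 mm and grips with 3 to 60 N. Pads are 20 mm wide; open, the fingers measure 115 mm over their backs; the gripper's body (75 mm by 178 mm) begins 61 mm behind the grasp point.
Start: joints at [-1.287, 0.411, -0.013, 1.596, 0.006, 1.134, -0.082], TCP at [0.215, 0.587, 0.245] pointing down, gripper open.
Joint ranges: [-2.95, 2.95], [-0.29, 1.99], [-1.47, 1.44], [0.14, 2.54], [-1.03, 4.17], [0.13, 1.85], [-2.86, 2.86]. Speed limits (rad/s): [2.39, 2.39, 3.01, 3.01, 3.14, 3.14, 3.14].

## Interface

Orientations are given as a unit quaternion [w, x, y, z].
In Python, from rig import robot, eyes, order gives the robot as it stands. The module is installed in compiled form; this text tells all that it offers.
- The arm moves only by the shell command python3 -m pendant 'ROWS' [FORCE]. ROWS is a JSON object of lists of equal length, an entry for each row: "xyz": the shift along the tool's x, y, z in cm, a list of three; "turn": the turn, a rotation vector about the tool's x, y, z in rad, a list of three; "jaw": the opening, from 0 (shut) to 1 (fully open). In form: {"xyz": [[x, y, z], ...], "turn": [[rx, ry, rz], ...], "jaw": [jaw, ...]}. A call has 1 to 20 rows; each row is the pose to reach, as a shift and turn from the pose measured when the call began, along the tool's axes at that moment; what a row does not reach only later rows make up. A row lasts 1/8 s, in which the tool goes at most 62.5 mm and 10.7 degrees, less where a joint would pass 70% of its speed; a pose out of reach is approached as far as the arm can. A call with a gripper value outside its range is refused whole. The fingers move at their own pace and stop on an object; FORCE is the grip in N (left out, the last holds). Time passes only in rows, so rows that repeat a pose let the fingers close. It gives the time, the measured TCP pose, the force and the opening at its end, in the units of the state.
- robot.observe(): the state, without advancing time (a new reading comes with each control period).
- eyes.capture(name): name is "side" or "top" or "wrist"; returns (picture, depth): 420x560x3 uint8, red, green, blue; 420x560 float32, m along the optical axis (not along the pixel's ray), 0 where there is no reading.
- eyes.camera_params(name): a dict with "mtx" (3x3 intrinsics, pixels), "world_to_cam" (4x4, takes a point from world to camera coordinates); the wrist camera has in their place "mount" (4x4, takes a point from camera to tool coordinates, whose origin is the TCP and whose axes are the flange's). Camera axes: x right, y down, z forward; pixel columns grow to the right and rows downward; lengths in m; the calibration is good to about 2 mm. A picture is of the moment at which its call begins: read the wrist's pose just before it. camera_params takes no time and is no camera call.
- order.close_job(): hands the job in, once; it reports no verdict.
The state is a dict: "t": time; "joint_pos": joint angles; "qvel": joint speeds; "joint_torque": joint torques, N m; "ee_pos": TCP position; "orientation": TCP orientation; "force": force on the tool from outside, world axes, zero at the start; "torque": the same for the moment, N m; "width": finger opening in m.
Only numpy, scipy, OpenCV 4.12 (cv2) and the standard library are available. Lean on these libraries where they do the work, as an engineer would, in place of code of your own. Each camera call takes 0.05 s, during which the arm holds its last target. There are 200 camera calls.

## Task

Take the large spur gear with the raised hub out of the blue parts bin, leaving the other parts in it, and set it down on a free spot of the granite surface plate, flat with its hub up and not dropped. Then pick up the reading lens by its handle and hold it level, centred over the gear, with the lens at the focal height marked by the point of the height gauge's scriber; the lens must rest on nothing, and you finish while still holding it there, steady. Do not shift the gauge's setting or the motor, knife and cutters on the bench.

Things in the scene. Friction and masses are not known exactly. Their poses are not given: they have to be found in the camera images.
- gear: The part to check: large steel spur gear, 24 teeth, 39 mm over the teeth, toothed disc 12 mm thick, with a raised round hub 22 mm in diameter and 10 mm high on top (22 mm high in all), 120 g or so (mass varies). It lies flat in the bin, hub up. Origin: centre of its underside; z up along its axis, out through the hub.
- bin: Blue open plastic parts bin, fixed, 240 (its x) x 200 (its y) x 45 mm high, walls and floor 4 mm. Origin: centre of its underside. Five metal parts lie in it, at least about 60 mm apart from centre to centre.
- bin_in (a point): Centre of the bin's inner floor, 4 mm above the bench.
- pinion: Small steel gear without a hub, 23 mm over the teeth, 18 mm high, standing on its face in the bin; stays there. Origin: centre of its underside.
- bearing: Steel ball bearing ring, 35 mm outside, 15 mm bore, 11 mm high, lying in the bin; stays there. Origin: centre of its underside.
- coupling: Plain aluminium shaft coupling, cylinder 25 mm in diameter and 30 mm high, standing on end in the bin; stays there. Origin: centre of its underside.
- pulley: Aluminium belt pulley with two smooth flanges of 32 mm and a hub of 17 mm, 20 mm high in all, lying in the bin hub up; stays there. Origin: centre of its underside.
- plate: Dark granite surface plate, fixed and level, 300 (its x) x 200 (its y) x 50 mm high. Origin: centre of its underside; the top is 50 mm above it. Its half towards the robot (x from -150 to 0 mm) is free, the gauge stands on the other half.
- gauge: Steel height gauge on the far half of the plate, fixed: base 75 x 60 x 38 mm, column 12 x 22 mm rising 236 mm above the plate. Origin: centre of its underside, on the plate's top, below the column. A sliding read-out head 52 mm wide carries the scriber, a bar 9 x 6 mm pointing to the gauge's -x, obliquely towards the robot's side of the plate.
- scriber_tip (a point): Point of the scriber, 89 mm from the column's axis, at mid-thickness of the 6 mm bar. Its height marks the focal height for the lens, from 75 to 125 mm above the plate's top. The head is held on the column by friction of about 9 N; pushed harder, its setting slips. z is up.
- loupe: Reading lens, 90 g (varies), lying flat: round glass in a steel rim 74 mm in diameter, 10 mm high; straight black handle 18 mm wide, 14 mm high, from 49 to 149 mm from the lens centre along -x, on a 10 mm wide neck. Origin: under the lens centre, level with the underside of rim and handle; z up, normal to the lens.
- lens_center (a point): Centre of the lens, mid-thickness, 5 mm above the loupe's origin.
- loupe_grip (a point): A good place to grip the handle from above, across its 18 mm width (the loupe's y): 75 mm from the lens centre, 7 mm above the handle's underside.
- motor: Stepper motor standing on the bench, 57 x 57 mm, 79 mm high with its upright shaft; leave alone. Origin: centre of its underside.
- knife: Yellow utility knife lying on the bench, 180 mm long, 17 mm high; leave alone. Origin: under the middle of its handle.
- cutters: Side cutters with red handles lying on the bench, 130 mm long, 70 mm wide, 13 mm high; leave alone. Origin: under the joint's rear, between the handles.
Not all that is in view belongs to the job. What is shaped like the pulley but orange or yellow is not meant. Leave any brown or yellow look-alike of the bearing alone.

How it is judged:
On the way, in this order (a step that is already met when the one before it is completed fails the run):
1. the gear has been taken out of the bin by the fingers (z of gear in the frame of bin above 0.055 m and contact force between the fingers and gear above 0.5 N), for 0.1 s.
2. the gear lies flat on the granite plate, hub up, let go (x of gear in the frame of plate between -0.15 and 0.15 m and y of gear in the frame of plate between -0.1 and 0.1 m and z of gear in the frame of plate between 0.046 and 0.054 m and angle between gear's own z axis and vertical below 0.1 rad and contact force between gear and plate above 0.2 N and contact force between gear and the fingers below 0.05 N and linear speed of gear below 0.02 m/s), for 0.3 s.
At the end, for the whole second after the job is handed in: Gear flat on the plate, hub up, let go. Lens held still in the fingers, touching nothing else, centred within 10 mm, within 6 mm of the scriber point's height, tilt under 0.1 rad. Gauge setting unmoved (4 mm), other parts in the bin, motor, knife and cutters in place (30 mm) (all of step 2 and distance between each of pinion, bearing, coupling, pulley and bin_in below 0.17 m and distance of each of motor, knife, cutters from where it was at the start of the episode below 0.03 m and horizontal distance between lens_center and gear below 0.01 m and z of lens_center in the frame of scriber_tip between -0.006 and 0.006 m and angle between loupe's own z axis and vertical below 0.1 rad and contact force between the fingers and loupe above 1 N and linear speed of loupe below 0.02 m/s and contact force between loupe and plate below 0.05 N and contact force between loupe and gauge below 0.05 N and contact force between loupe and gear below 0.05 N and distance of scriber_tip from where it was at the start of the episode below 0.004 m); the arm keeps its last pose, push and grip.
It fails at once if the gear is dropped onto the plate (loose over the plate, more than 12 mm above its top) (x of gear in the frame of plate between -0.15 and 0.15 m and y of gear in the frame of plate between -0.1 and 0.1 m and z of gear in the frame of plate above 0.062 m and contact force between the fingers and gear below 0.01 N).
It fails at once if another part leaves the bin (distance between any of pinion, bearing, coupling, pulley and bin_in above 0.17 m).
It fails at once if the gauge's setting is shifted by more than 4 mm (distance of scriber_tip from where it was at the start of the episode above 0.004 m).
It fails at once if the motor, knife or cutters are shifted by more than 30 mm (distance of any of motor, knife, cutters from where it was at the start of the episode above 0.03 m).
It also fails if it takes over 67 s, if anything falls off the work surface, if the arm or the gripper's body presses on something with over 40 N, if the wrist force passes 120 N, or if a joint passes its speed limit or range.

## Working session

There is one attempt and no reset: what is moved stays moved. The work goes in short steps, Python scripts to look and compute and a shell command to move; the robot and the scene stay as the last step left them, time stands still between calls to the robot, and variables do not carry over. Pictures are saved under pics/ and viewed, about 8 in all and at most 12, crops included, and the job is handed in when it is done.

```bash
mkdir -p pics
cat > h.py <<'E'
import numpy as np, cv2
from scipy.spatial.transform import Rotation as R
from rig import robot, eyes, order
def T():
    s=robot.observe(); q=s["orientation"]; M=np.eye(4)
    M[:3,:3]=R.from_quat([q[1],q[2],q[3],q[0]]).as_matrix(); M[:3,3]=s["ee_pos"]; return M
def cam(n):
    p=eyes.camera_params(n); K=np.array(p["mtx"])
    C=T()@np.array(p["mount"]) if n=="wrist" else np.linalg.inv(np.array(p["world_to_cam"]))
    return K,C
def snap(n,tag):
    K,C=cam(n); im,d=eyes.capture(n); np.savez(f"{tag}.npz",im=im,d=d,K=K,C=C)
    cv2.imwrite(f"pics/{tag}.png",im[:,:,::-1]); return im,d,K,C
def load(tag):
    z=np.load(f"{tag}.npz"); return z["im"],z["d"],z["K"],z["C"]
def px(tag,u,v,z=None):
    "pixel->world by depth, or by intersecting plane z"
    im,d,K,C=load(tag); r=np.linalg.inv(K)@[u,v,1]
    if z is None:
        w=d[int(v)-1:int(v)+2,int(u)-1:int(u)+2]; w=w[w>0]; k=np.median(w) if len(w) else np.nan
    else: k=(z-C[2,3])/(C[:3,:3]@r)[2]
    return C[:3,:3]@(r*k)+C[:3,3]
def cloud(tag):
    im,d,K,C=load(tag); v,u=np.mgrid[:d.shape[0],:d.shape[1]]
    r=np.stack([u,v,np.ones_like(u)],-1)@np.linalg.inv(K).T*d[...,None]
    return r@C[:3,:3].T+C[:3,3]
def to_tool(p):
    "world point -> cm in tool axes now"
    M=T(); return (M[:3,:3].T@(np.array(p)-M[:3,3])*100).round(2)
E
python3 - <<'E'
from h import *
a=snap("top","top1"); b=snap("side","side1"); snap("wrist","wr1")
s=robot.observe(); print(s)
for n in("top","side"): print(n,cam(n)[1].round(3).tolist(),cam(n)[0].round(1).tolist())
print(T().round(3)); print(eyes.camera_params("wrist")["mount"])
E
```

```text
{'t': 0.15, 'joint_pos': array([-1.28721884,  0.41172473, -0.01277802,  1.59680498,  0.00557522,
        1.13430499, -0.08218522]), 'qvel': array([-0.00049003, -0.00172824,  0.00130683, -0.00299857,  0.00074336,
        0.00116737, -0.00054783]), 'joint_torque': array([ 2.94820129e-04, -5.88331747e+01,  6.41739685e-01, -2.91291046e+01,
       -5.37582894e-02,  1.57334819e-02,  8.72497117e-05]), 'ee_pos': array([0.21522029, 0.58640723, 0.24401571]), 'orientation': array([-8.81972843e-05,  1.74939780e-01,  9.84578950e-01, -5.97363445e-04]), 'force': array([ 0.05026081, -0.77024056, -0.23530176]), 'torque': array([-0.0666627 ,  0.00865293, -0.00876937]), 'width': 0.0878483960620578}
top [[-0.001, -0.981, 0.195, 0.284], [-1.0, 0.002, 0.006, -0.008], [-0.007, -0.195, -0.981, 1.417], [0.0, 0.0, 0.0, 1.0]] [[484.7, 0.0, 271.7], [0.0, 484.7, 215.2], [0.0, 0.0, 1.0]]
side [[-0.957, -0.213, 0.199, 0.269], [-0.291, 0.691, -0.662, 0.943], [0.004, -0.691, -0.723, 1.105], [0.0, 0.0, 0.0, 1.0]] [[491.3, 0.0, 280.7], [0.0, 491.3, 210.8], [0.0, 0.0, 1.0]]
[[-0.939  0.344 -0.     0.215]
 [ 0.344  0.939 -0.001  0.586]
 [-0.    -0.001 -1.     0.244]
 [ 0.     0.     0.     1.   ]]
[[ 1.93684421e-04 -9.64866448e-01 -2.62740746e-01  7.13286104e-02]
 [ 9.99999977e-01  2.11292834e-04 -3.87642584e-05  2.88282015e-04]
 [ 9.29175691e-05 -2.62740732e-01  9.64866467e-01 -1.40592354e-01]
 [ 0.00000000e+00  0.00000000e+00  0.00000000e+00  1.00000000e+00]]
```

View pics/top1.png

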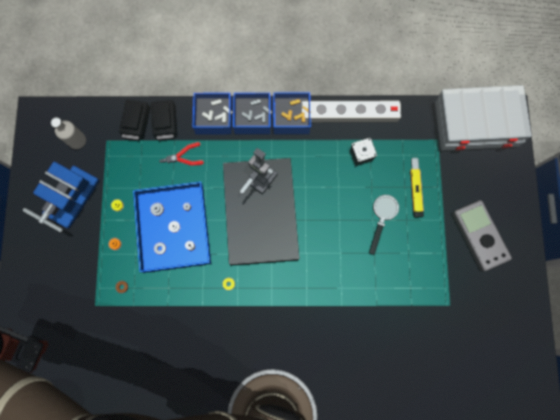

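View pics/side1.png

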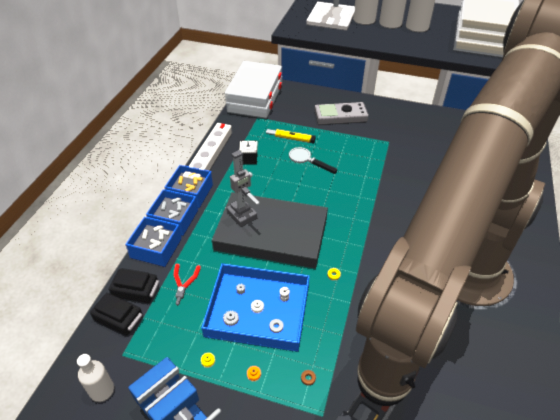

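Candidates in the bin (top view): (157,210), (187,207), (174,227), (160,249), (189,245). Outside it are look-alikes: yellow (117,205), orange (114,243), brown ring (122,286) and yellow (229,284). None of those is the gear. I'll take a close crop and a wrist view.

Run:
```python
from h import *
im,_,_,_=load("top1"); a=cv2.resize(im[180:275,130:215],(400,447),interpolation=cv2.INTER_CUBIC)
w=load("wr1")[0]
sd=cv2.resize(load("side1")[0][262:350,200:312],(400,314),interpolation=cv2.INTER_CUBIC)
c=np.zeros((600,800,3),np.uint8); c[:447,:400]=a; c[:300,400:]=cv2.resize(w,(400,300)); c[300:600,400:]=sd[:300]
cv2.imwrite("pics/crop1.png",c[:,:,::-1])
for n,p in dict(p1=(157,210),p2=(187,207),p3=(174,227),p4=(160,249),p5=(189,245),lens=(386,208),hend=(374,252),plate=(250,240),column=(258,155),tip=(243,190),motor=(363,150),knife=(417,195),cut=(185,158),pl1=(224,163),pl2=(292,159),pl3=(230,265),pl4=(299,259)).items(): print(n,px("top1",*p).round(3))
```

```text
p1 [0.577 0.338 0.025]
p2 [0.586 0.251 0.023]
p3 [0.526 0.287 0.023]
p4 [0.464 0.33  0.003]
p5 [0.472 0.239 0.034]
lens [ 0.585 -0.339  0.006]
hend [ 0.453 -0.296  0.011]
plate [0.484 0.063 0.049]
column [0.659 0.033 0.284]
tip [0.6   0.076 0.17 ]
motor [ 0.748 -0.267  0.058]
knife [ 0.622 -0.43   0.016]
cut [0.744 0.266 0.001]
pl1 [0.713 0.141 0.048]
pl2 [ 0.74  -0.061  0.   ]
pl3 [0.415 0.121 0.02 ]
pl4 [ 0.434 -0.079  0.   ]
```

View pics/crop1.png

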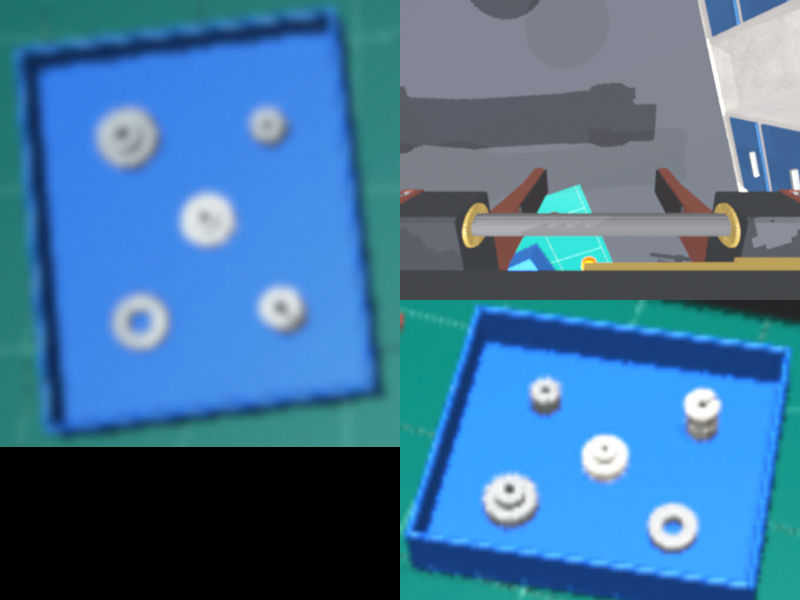

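The crop shows the gear at crop (127,137), which is top pixel (157,210): the largest toothed disc, with a raised hub. The others are the pinion (top right), pulley (middle), bearing ring (bottom left) and coupling (bottom right). I'll move the wrist over the gear.

```bash
python3 -m pendant '{"xyz":[[-3,-1,0],[-8,-2,0],[-14,-4,0],[-20,-5,0],[-26,-7,0],[-32,-8,0],[-37,-9.5,0],[-41,-10.5,0],[-42.5,-10.8,0],[-42.5,-10.8,0],[-42.5,-10.8,0],[-42.5,-10.8,0]],"turn":[[0,0,0],[0,0,0],[0,0,0],[0,0,0],[0,0,0],[0,0,0],[0,0,0],[0,0,0],[0,0,0],[0,0,0],[0,0,0],[0,0,0]],"jaw":[0.9,0.8,0.7,0.6,0.5,0.5,0.5,0.5,0.5,0.5,0.5,0.5]}' 30
python3 - <<'E'
from h import *
im,d,K,C=snap("wrist","wr2"); s=robot.observe(); print(s["ee_pos"],s["width"],s["qvel"].round(3))
P=cloud("wr2")
for lo,hi in((.012,.019),(.021,.031)):
    m=(P[...,2]>lo)&(P[...,2]<hi)&(d>0)&(np.hypot(P[...,0]-.577,P[...,1]-.338)<.035)
    v,u=np.nonzero(m); q=P[m]; print(lo,m.sum(),q.mean(0).round(4),(u.mean(),v.mean()),(q.min(0)+q.max(0))/2,np.ptp(q,axis=0))
E
```

```text
t: 1.65
ee_pos: [0.5756, 0.3403, 0.2443]
orientation: [-0.0, 0.174, 0.985, -0.0]
force: [-0.3, -0.1, 0.4]
width: 0.0437
[0.57586247 0.33997675 0.24432906] 0.043753785550510745 [ 0.004  0.001  0.007 -0.002  0.001 -0.     0.001]
0.012 435 [0.5798 0.342  0.0162] (np.float64(283.7747126436782), np.float64(187.15862068965518)) [0.58152094 0.34163144 0.01555744] [0.03876147 0.03849388 0.00660966]
0.021 251 [0.5809 0.3416 0.0263] (np.float64(283.7848605577689), np.float64(189.75298804780877)) [0.58139203 0.34150958 0.02527025] [0.021268   0.02120692 0.00665595]
```

View pics/wr2.png

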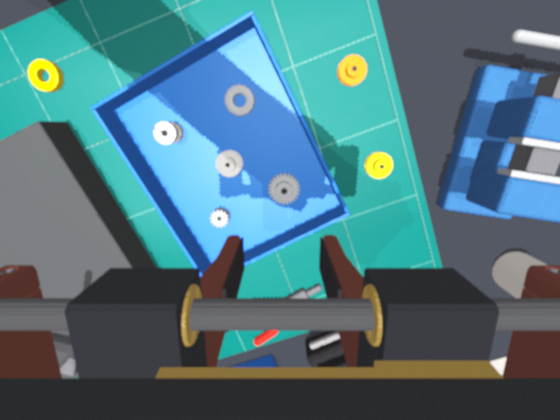

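The wrist view shows the gear at (284,188), 38.8 mm over its teeth with a 21 mm hub, hub top at z = 0.026. That agrees with the top view. I'll descend partway and re-measure from there.

```bash
python3 -m pendant '{"xyz":[[-0.2,0.2,2],[-0.5,0.3,5],[-0.5,0.3,8],[-0.5,0.3,10],[-0.5,0.3,10],[-0.5,0.3,10]],"turn":[[0,0,0],[0,0,0],[0,0,0],[0,0,0],[0,0,0],[0,0,0]],"jaw":[0.5,0.5,0.5,0.5,0.5,0.5]}' 30
python3 - <<'E'
from h import *
im,d,K,C=snap("wrist","wr3"); print(T()[:3,3])
P=cloud("wr3"); cs=[]
for lo,hi in((.012,.019),(.021,.031)):
    m=(P[...,2]>lo)&(P[...,2]<hi)&(d>0)&(np.hypot(P[...,0]-.581,P[...,1]-.341)<.03)
    v,u=np.nonzero(m); (cx,cy),r=cv2.minEnclosingCircle(np.c_[u,v].astype(np.float32))
    q=P[m]; print(m.sum(),q.mean(0).round(4),(cx,cy,r),(q.min(0)+q.max(0))/2,np.ptp(q,axis=0),px("wr3",cx,cy,np.median(q[:,2])))
# triangulate hub top from wr2, wr3 using depth-independent rays
m2=cloud("wr2"); d2=load("wr2")[1]
m=(m2[...,2]>.021)&(m2[...,2]<.031)&(np.hypot(m2[...,0]-.581,m2[...,1]-.341)<.03)
v,u=np.nonzero(m); (ax,ay),_=cv2.minEnclosingCircle(np.c_[u,v].astype(np.float32))
A=[]; b=[]
for t,(x,y) in(("wr2",(ax,ay)),("wr3",(cx,cy))):
    _,_,K,C=load(t); W=np.linalg.inv(C); Pm=K@W[:3]
    for r in (x*Pm[2]-Pm[0],y*Pm[2]-Pm[1]): A.append(r[:3]); b.append(-r[3])
p=np.linalg.lstsq(np.array(A),np.array(b),rcond=None)[0]
print("tri",p,to_tool(p))
E
```

```text
t: 2.45
ee_pos: [0.582, 0.3414, 0.1452]
orientation: [0.0, 0.174, 0.985, 0.0]
force: [1.1, -1.0, 0.2]
width: 0.044
[0.58220319 0.34145354 0.14556951]
789 [0.5796 0.3422 0.0162] (280.9397888183594, 203.7879638671875, 21.061372756958008) [0.58126011 0.34134396 0.01546086] [0.03877821 0.03906207 0.00684422] [0.58107168 0.34163888 0.01630303]
466 [0.5809 0.3416 0.0263] (280.91802978515625, 206.2786865234375, 12.326369285583496) [0.58144702 0.34128697 0.0248942 ] [0.02155397 0.02149605 0.00770318] [0.58073541 0.34175442 0.02645687]
tri [0.5820042  0.34112301 0.02116412] [ 0.02 -0.05 12.44]
```

Triangulation and depth agree on (0.581, 0.3415). I'll grip the hub with the tips just above the toothed disc.

```bash
python3 -m pendant '{"xyz":[[0.1,0,3],[0.1,0,6],[0.1,0,8.5],[0.1,0,9.8],[0.1,0,10.5],[0.1,0,10.5],[0.1,0,10.5],[0.1,0,10.5],[0.1,0,10.5],[0.1,0,10.5],[0.1,0,10.5]],"turn":[[0,0,0],[0,0,0],[0,0,0],[0,0,0],[0,0,0],[0,0,0],[0,0,0],[0,0,0],[0,0,0],[0,0,0],[0,0,0]],"jaw":[0.5,0.5,0.5,0.5,0.5,0.5,0,0,0,0,0]}' 35
```

```text
t: 3.88
ee_pos: [0.5816, 0.342, 0.0411]
orientation: [0.001, 0.174, 0.985, 0.001]
force: [-1.8, -1.0, 6.3]
width: 0.0205
```

```bash
python3 -m pendant '{"xyz":[[0,0,-1],[0,0,-2],[0,0,-4],[0,0,-7],[0,0,-10],[0,0,-13],[0,0,-15],[0,0,-15],[0,0,-15]],"turn":[[0,0,0],[0,0,0],[0,0,0],[0,0,0],[0,0,0],[0,0,0],[0,0,0],[0,0,0],[0,0,0]],"jaw":[0,0,0,0,0,0,0,0,0]}' 35
python3 - <<'E'
from h import *
snap("wrist","wr4");im=snap("side","side2")[0]
P=cloud("wr4");print(T()[:3,3],robot.observe()["force"])
C=cam("side"); q=np.linalg.inv(C[1])@np.r_[T()[:3,3]-[0,0,.02],1]; p=C[0]@q[:3]; u,v=(p[:2]/p[2]).astype(int); print(u,v)
a=cv2.resize(im[v-40:v+40,u-50:u+50],(500,400),interpolation=cv2.INTER_CUBIC)
t=load("top1")[0][140:275,215:310]; t=cv2.resize(t,(285,405),interpolation=cv2.INTER_CUBIC)[:400]
cv2.imwrite("pics/c2.png",np.hstack([a,t])[:,:,::-1])
# plate: top plane fit, outline
P=cloud("top1"); m=(abs(P[...,2]-.05)<.006)&(P[...,0]>.38)&(P[...,0]<.8)&(abs(P[...,1]-.03)<.15)
m=cv2.morphologyEx(m.astype(np.uint8),cv2.MORPH_OPEN,np.ones((3,3)))>0
q=P[m]; print("plate z",np.median(q[:,2]),"lim",cv2.boxPoints(cv2.minAreaRect(q[:,:2].astype(np.float32))).round(3).tolist())
# scriber / gauge points high above the plate, seen in top
for tag in("top1","side1"):
    P=cloud(tag); m=(P[...,2]>.1)&(P[...,2]<.25)&(abs(P[...,0]-.62)<.1)&(abs(P[...,1]-.04)<.1); q=P[m]
    i=np.argsort(q[:,0])[:10]; print(tag,m.sum()); print(q[i].round(3).tolist())
E
```

```text
t: 5.0
ee_pos: [0.581, 0.3417, 0.1908]
orientation: [0.0, 0.174, 0.985, 0.0]
force: [0.1, 1.3, -1.8]
width: 0.0209
[0.58078853 0.34155479 0.19003805] [-0.12450516 -0.13437604 -0.88576334]
226 281
plate z 0.04951975611699044 lim [[0.414000004529953, 0.12399999797344208], [0.42899999022483826, -0.07599999755620956], [0.7300000190734863, -0.05299999937415123], [0.7149999737739563, 0.1469999998807907]]
top1 408
[[0.591, 0.081, 0.172], [0.593, 0.079, 0.164], [0.594, 0.079, 0.173], [0.595, 0.081, 0.169], [0.595, 0.084, 0.169], [0.595, 0.076, 0.168], [0.596, 0.076, 0.176], [0.596, 0.084, 0.174], [0.597, 0.079, 0.172], [0.597, 0.081, 0.171]]
side1 635
[[0.591, 0.081, 0.173], [0.593, 0.077, 0.173], [0.594, 0.082, 0.17], [0.594, 0.081, 0.173], [0.595, 0.077, 0.176], [0.596, 0.083, 0.171], [0.597, 0.074, 0.169], [0.597, 0.082, 0.176], [0.598, 0.079, 0.17], [0.599, 0.075, 0.174]]
```

View pics/c2.png

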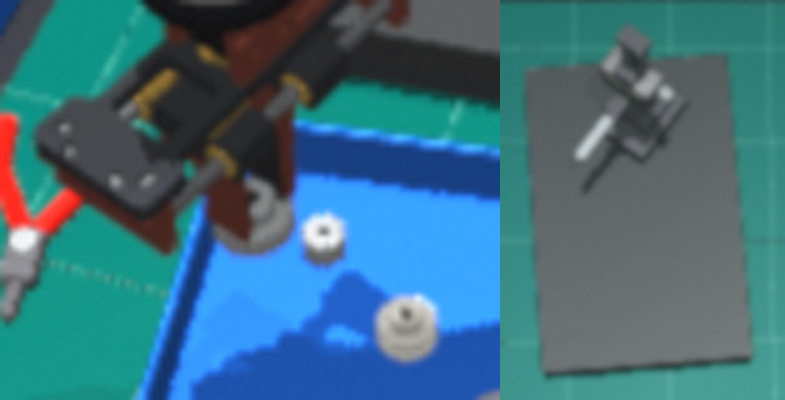

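The side crop shows the gear level in the fingers above the bin, with the other parts untouched. The plate top is at z = 0.0495 and the scriber tip is near (0.592, 0.081, 0.17). I'll carry the gear to about (0.50, -0.01).

```bash
python3 -m pendant '{"xyz":[[-0.2,-1.5,0],[-0.7,-5,0],[-1.3,-10,0],[-1.9,-15,0],[-2.5,-20,0],[-3.1,-25,0],[-3.7,-30,0],[-4.2,-34,0],[-4.45,-35.8,1],[-4.45,-35.8,4],[-4.45,-35.8,7],[-4.45,-35.8,8.8],[-4.45,-35.8,9.3],[-4.45,-35.8,9.3],[-4.45,-35.8,9.3]],"turn":[[0,0,0],[0,0,0],[0,0,0],[0,0,0],[0,0,0],[0,0,0],[0,0,0],[0,0,0],[0,0,0],[0,0,0],[0,0,0],[0,0,0],[0,0,0],[0,0,0],[0,0,0]],"jaw":[0,0,0,0,0,0,0,0,0,0,0,0,0,0,0]}' 35
python3 - <<'E'
from h import *
im=snap("side","side3")[0]; print(T()[:3,3],robot.observe()["force"])
C=cam("side"); q=np.linalg.inv(C[1])@np.r_[T()[:3,3]-[0,0,.02],1]; p=C[0]@q[:3]; u,v=(p[:2]/p[2]).astype(int); print(u,v)
a=cv2.resize(im[v-40:v+40,u-50:u+50],(600,480),interpolation=cv2.INTER_CUBIC); cv2.imwrite("pics/c3.png",a[:,:,::-1])
E
```

```text
t: 6.98
ee_pos: [0.5004, -0.0102, 0.0978]
orientation: [0.001, 0.174, 0.985, 0.0]
force: [-0.2, -0.1, -1.8]
width: 0.0204
[ 0.50050856 -0.01013532  0.09787816] [ 0.12755359 -0.5342867  -1.18627713]
298 211
```

View pics/c3.png

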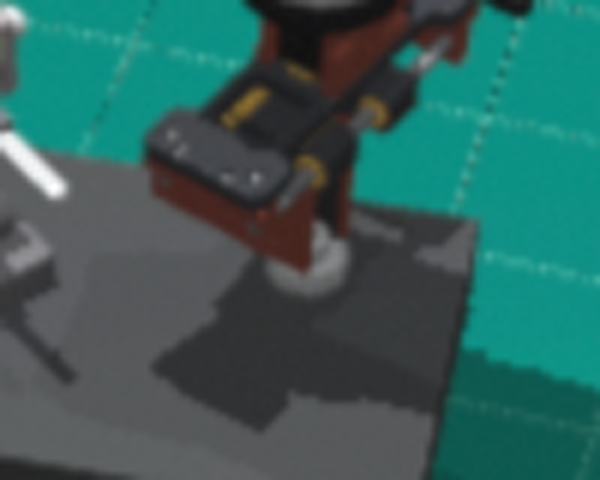

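The gear is still held, level and just above the plate's near half. I'll creep down until it touches.

```bash
python3 -m pendant '{"xyz":[[0,0,0.4],[0,0,0.8],[0,0,1.0],[0,0,1.1],[0,0,1.1],[0,0,1.1]],"turn":[[0,0,0],[0,0,0],[0,0,0],[0,0,0],[0,0,0],[0,0,0]],"jaw":[0,0,0,0,0,0]}' 35
```

```text
t: 7.78
ee_pos: [0.5004, -0.0101, 0.0871]
orientation: [0.001, 0.174, 0.985, 0.0]
force: [-2.8, -0.2, 5.2]
width: 0.0206
```

Contact: the vertical force went from -1.2 to +5.2 N. I'll release and rise.

```bash
python3 -m pendant '{"xyz":[[0,0,0],[0,0,0],[0,0,0],[0,0,0],[0,0,-1],[0,0,-3],[0,0,-6],[0,0,-10],[0,0,-14],[0,0,-16],[0,0,-16],[0,0,-16]],"turn":[[0,0,0],[0,0,0],[0,0,0],[0,0,0],[0,0,0],[0,0,0],[0,0,0],[0,0,0],[0,0,0],[0,0,0],[0,0,0],[0,0,0]],"jaw":[0.4,0.45,0.45,0.45,0.45,0.45,0.45,0.45,0.45,0.45,0.45,0.45]}' 35
python3 - <<'E'
from h import *
im,d,K,C=snap("wrist","wr5"); print(T()[:3,3])
P=cloud("wr5")
for lo,hi in((.058,.065),(.067,.077)):
    m=(P[...,2]>lo)&(P[...,2]<hi)&(d>0)&(np.hypot(P[...,0]-.5,P[...,1]+.01)<.035)
    v,u=np.nonzero(m); (cx,cy),r=cv2.minEnclosingCircle(np.c_[u,v].astype(np.float32))
    q=P[m]; print(m.sum(),np.median(q[:,2]),(cx,cy,r),((q.min(0)+q.max(0))/2)[:2],np.ptp(q,axis=0)[:2],px("wr5",cx,cy,np.median(q[:,2])))
m=(abs(P[...,2]-.05)<.005)&(np.hypot(P[...,0]-.5,P[...,1]+.01)<.06)&(d>0); print("plate",np.median(P[m][:,2]))
m=(P[...,2]>.14)&(P[...,2]<.2)&(P[...,0]>.57)&(abs(P[...,1]-.08)<.05)&(d>0); q=P[m]; print(m.sum()); 
if len(q): i=np.argsort(q[:,0])[:15]; print(q[i].round(4).tolist())
E
```

```text
t: 9.28
ee_pos: [0.4996, -0.0101, 0.2464]
orientation: [0.0, 0.174, 0.985, 0.0]
force: [0.8, -0.4, -0.2]
width: 0.0395
[ 0.49953431 -0.0101503   0.24609389]
559 0.062364414130367585 (281.5, 192.0, 17.670696258544922) [ 0.50045705 -0.00987458] [0.03905695 0.03838208] [ 0.49982212 -0.00973817  0.06236441]
322 0.07237367690083593 (281.5, 194.0, 10.404426574707031) [ 0.50016495 -0.00971694] [0.02122444 0.02128927] [ 0.49981231 -0.00973953  0.07237368]
plate 0.050387754714293354
0
```

View pics/wr5.png

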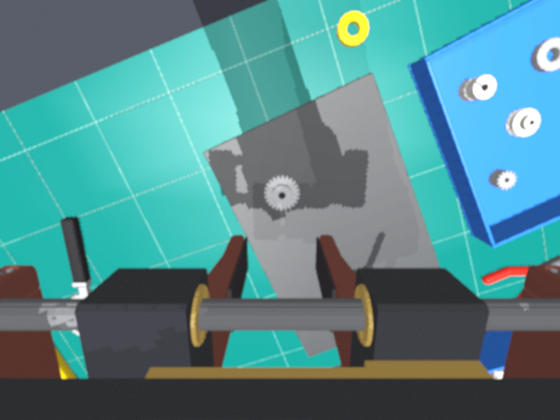

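The gear sits flat at (0.500, -0.0097), at pixel (282,192), hub top z = 0.072. The bin shows the pulley, pinion, coupling and bearing still inside. I'll rise above the scriber and measure it from two wrist places.

```bash
python3 -m pendant '{"xyz":[[0,0,-4],[0,0,-8],[-0.5,1,-12],[-1,4,-12],[-2,8,-12],[-3.5,11,-12],[-3.5,11,-12],[-3.5,11,-12]],"turn":[[0,0,0],[0,0,0],[0,0,0],[0,0,0],[0,0,0],[0,0,0],[0,0,0],[0,0,0]],"jaw":[0.5,0.5,0.5,0.5,0.5,0.5,0.5,0.5]}' 35
python3 - <<'E'
from h import *
snap("wrist","wr6"); print(T()[:3,3])
E
python3 -m pendant '{"xyz":[[4,0,0],[8,0,0],[8,0,0],[8,0,0],[8,0,0]],"turn":[[0,0,0],[0,0,0],[0,0,0],[0,0,0],[0,0,0]],"jaw":[0.5,0.5,0.5,0.5,0.5]}'
python3 - <<'E'
from h import *
snap("wrist","wr7"); out=[]
for t in("wr6","wr7","top1","side1"):
    im,d,K,C=load(t); p=K@(np.linalg.inv(C)@[.593,.080,.170,1])[:3]; u,v=(p[:2]/p[2]).round().astype(int); print(t,u,v)
    h=(20,26) if t[0]=="w" else (15,20)
    if 30<u<530 and 30<v<400:
        a=im[v-h[0]:v+h[0],u-h[1]:u+h[1]]; out.append(cv2.resize(a,(390,300),interpolation=cv2.INTER_CUBIC)); print(a.shape,u-h[1],v-h[0])
    P=cloud(t); m=(P[...,2]>.155)&(P[...,2]<.185)&(np.hypot(P[...,0]-.605,P[...,1]-.07)<.025)&(d>0); q=P[m]
    print(m.sum(),np.percentile(q[:,2],[10,50,90]).round(4) if len(q) else None, q[q[:,0].argsort()[:4]].round(4).tolist())
while len(out)<4: out.append(out[0]*0)
cv2.imwrite("pics/c4.png",np.vstack([np.hstack(out[:2]),np.hstack(out[2:4])])[:,:,::-1])
E
```

```text
t: 10.32
ee_pos: [0.5696, 0.0804, 0.3649]
orientation: [-0.001, 0.174, 0.985, -0.001]
force: [-0.3, -0.3, 0.1]
width: 0.0439
[0.56959494 0.08013239 0.36537881]
t: 11.0
ee_pos: [0.4951, 0.1068, 0.3654]
orientation: [-0.001, 0.175, 0.985, -0.001]
force: [-0.5, 0.4, 0.9]
width: 0.0437
wr6 288 209
(40, 52, 3) 262 189
281 [0.1715 0.1727 0.1736] [[0.5906, 0.0821, 0.1676], [0.5906, 0.082, 0.1717], [0.591, 0.0807, 0.169], [0.5912, 0.0793, 0.1707]]
wr7 288 271
(40, 52, 3) 262 251
231 [0.171  0.1725 0.1735] [[0.5907, 0.0802, 0.1699], [0.5908, 0.0801, 0.1722], [0.5912, 0.0775, 0.1697], [0.5912, 0.0814, 0.1671]]
top1 242 193
(30, 40, 3) 222 178
61 [0.1684 0.1716 0.1759] [[0.5913, 0.0812, 0.1723], [0.5934, 0.0791, 0.1637], [0.5937, 0.0785, 0.1733], [0.5948, 0.0815, 0.169]]
side1 258 204
(30, 40, 3) 238 189
46 [0.1701 0.1728 0.176 ] [[0.5915, 0.0807, 0.1733], [0.5927, 0.0769, 0.173], [0.594, 0.0818, 0.1698], [0.5942, 0.0809, 0.1727]]
```

View pics/c4.png

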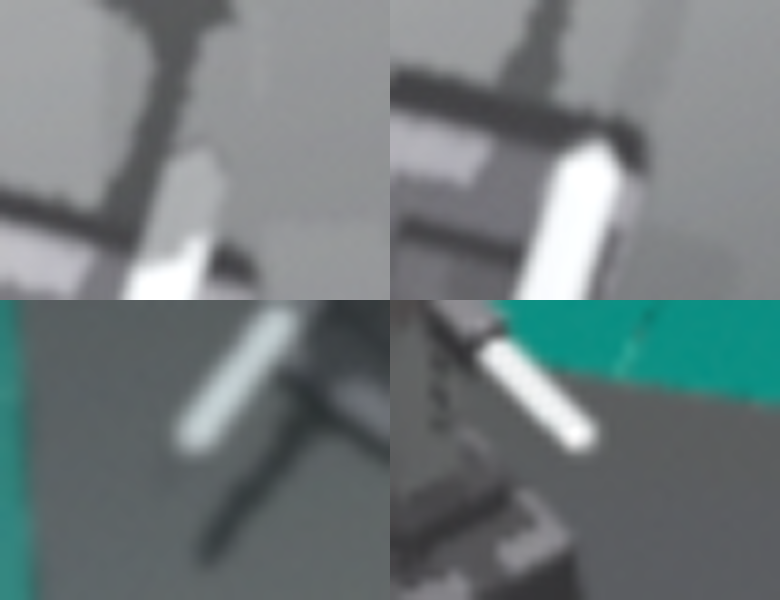

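Tip pixels: wr6 (289.3,209), wr7 (290,269.7). All four views put the bar's top near z = 0.1725, so the focal height is about 0.1695, or 119.5 mm above the plate, which is within the stated range. I'll triangulate that and go over the loupe handle.

```bash
python3 -m pendant '{"xyz":[[-0.8,-2,0],[-2.5,-6,0],[-4.6,-11,0],[-6.7,-16,0],[-8.8,-21,0],[-10.8,-26,0],[-12.9,-31,2],[-14.9,-36,6],[-16.3,-39.1,10],[-16.3,-39.1,13],[-16.3,-39.1,14.5],[-16.3,-39.1,14.5],[-16.3,-39.1,14.5]],"turn":[[0,0,0],[0,0,0],[0,0,0],[0,0,0],[0,0,0],[0,0,0],[0,0,0],[0,0,0],[0,0,0],[0,0,0],[0,0,0],[0,0,0],[0,0,0]],"jaw":[0.5,0.5,0.5,0.5,0.5,0.5,0.5,0.5,0.5,0.5,0.5,0.5,0.5]}' 35
cat >> h.py <<'E'
def tri(obs):
    A=[];b=[]
    for t,x,y in obs:
        _,_,K,C=load(t); Pm=K@np.linalg.inv(C)[:3]
        for r in (x*Pm[2]-Pm[0],y*Pm[2]-Pm[1]): A.append(r[:3]/np.linalg.norm(r[:3])); b.append(-r[3]/np.linalg.norm(r[:3]))
    return np.linalg.lstsq(np.array(A),np.array(b),rcond=None)[0]
E
python3 - <<'E'
from h import *
print("tip w",tri([("wr6",289.3,209),("wr7",290,269.7)]),"fixed",tri([("top1",222+190/9.75,178+137/10),("side1",238+193/9.75,189+137/10)]))
im,d,K,C=snap("wrist","wr8"); P=cloud("wr8"); print(T()[:3,3])
m=(im.max(2)<70)&(P[...,2]>.006)&(P[...,2]<.03)&(P[...,0]>.42)&(P[...,0]<.57)&(abs(P[...,1]+.31)<.06)&(d>0)
n,l,s,_=cv2.connectedComponentsWithStats(m.astype(np.uint8)); k=1+s[1:,4].argmax(); q=P[l==k]
r=cv2.minAreaRect(q[:,:2].astype(np.float32)); print(s[k],np.median(q[:,2]),r,cv2.boxPoints(r).round(4).tolist())
E
```

```text
t: 12.68
ee_pos: [0.5138, -0.3165, 0.2222]
orientation: [0.0, 0.175, 0.985, -0.001]
force: [-0.1, -0.1, -0.2]
width: 0.0441
tip w [0.5951009  0.0811796  0.16427167] fixed [0.59340269 0.07974377 0.17343684]
[ 0.5138158  -0.31656142  0.22234427]
[277 126  15  77 868] 0.01426524642839741 ((0.4901622235774994, -0.30490443110466003), (0.016610199585556984, 0.08810893446207047), 70.45893096923828) [[0.44589999318122864, -0.2980000078678131], [0.5289000272750854, -0.32749998569488525], [0.534500002861023, -0.3118000030517578], [0.4514000117778778, -0.2822999954223633]]
```

View pics/wr8.png

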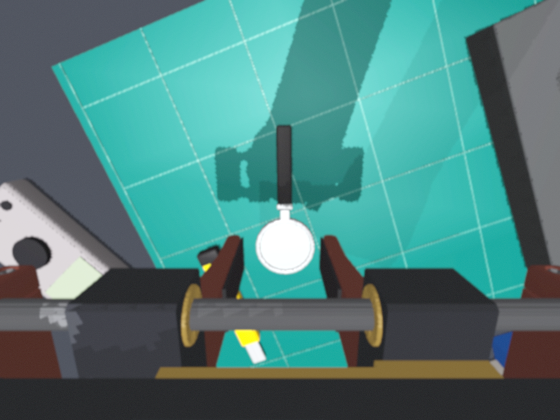

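The view shows the handle from (284,126) to (284,205) and the lens at (285,245), with the jaw axis already square to the handle. Handle top is z = 0.0143, matching its 14 mm height. I'll cross-check the lens position and compute the descent.

Run:
```python
from h import *
L=px("wr8",285,245.5,.010); E=np.array([.4487,-.2902]); D=L[:2]-E; print("lens",L,"len",np.hypot(*D),D/np.hypot(*D))
print("lens top1",px("top1",386,208,.010))
x=T()[:3,0]; print("tool x",x)
u=D/np.hypot(*D); g=np.r_[L[:2]-.075*u,.025]; g2=np.r_[E+.074*u,.025]; print(g,g2,to_tool(g),to_tool(g2), "yaw err",np.arctan2(*( (T()[:3,:3].T@np.r_[u,0])[[1,0]]*[-1,-1])))
```

```text
lens [ 0.58597457 -0.33820182  0.01      ] len 0.14542517355866136 [ 0.94395326 -0.33007915]
lens top1 [ 0.58438373 -0.33768386  0.01      ]
tool x [-0.93889854  0.34419243 -0.00104473]
[ 0.51517807 -0.31344588  0.025     ] [ 0.51855254 -0.31462586  0.025     ] [-0.    0.38 19.73] [-0.36  0.38 19.73] yaw err -0.014993239293061494
```

```bash
python3 -m pendant '{"xyz":[[0,0.2,4],[-0.1,0.4,8],[-0.15,0.38,12],[-0.15,0.38,15.5],[-0.15,0.38,18],[-0.15,0.38,19.2],[-0.15,0.38,19.7],[-0.15,0.38,19.7],[-0.15,0.38,19.7],[-0.15,0.38,19.7],[-0.15,0.38,19.7],[-0.15,0.38,19.7],[-0.15,0.38,19.7]],"turn":[[0,0,-0.015],[0,0,-0.015],[0,0,-0.015],[0,0,-0.015],[0,0,-0.015],[0,0,-0.015],[0,0,-0.015],[0,0,-0.015],[0,0,-0.015],[0,0,-0.015],[0,0,-0.015],[0,0,-0.015],[0,0,-0.015]],"jaw":[0.5,0.5,0.5,0.5,0.5,0.5,0.5,0.5,0,0,0,0,0]}' 45
```

```text
t: 14.35
ee_pos: [0.5168, -0.314, 0.0257]
orientation: [0.001, 0.167, 0.986, -0.001]
force: [-0.1, 0.3, 5.1]
width: 0.0172
```

```bash
python3 -m pendant '{"xyz":[[0,0,-0.5],[0,0,-1.5],[0,0,-3.5],[0,0,-6.5],[0,0,-10],[0,0,-13.5],[0,0,-17],[0,0,-19.5],[0,0,-20.5],[0,0,-20.5],[0,0,-20.5]],"turn":[[0,0,0],[0,0,0],[0,0,0],[0,0,0],[0,0,0],[0,0,0],[0,0,0],[0,0,0],[0,0,0],[0,0,0],[0,0,0]],"jaw":[0,0,0,0,0,0,0,0,0,0,0]}' 45
python3 - <<'E'
from h import *
snap("wrist","wr9"); snap("side","side4"); snap("top","top4"); M=T(); o=[]
for t in("wr9","side4","top4"):
    im,d,K,C=load(t); p=K@(np.linalg.inv(C)@np.r_[M[:3,3]-.07*M[:3,0]-[0,0,.02],1])[:3]; u,v=(p[:2]/p[2]).astype(int); print(t,u,v)
    a=im if t=="wr9" else im[v-30:v+30,u-40:u+40]; o.append(cv2.resize(a,(400,300),interpolation=cv2.INTER_CUBIC))
o.append(o[0]*0); cv2.imwrite("pics/c5.png",np.vstack([np.hstack(o[:2]),np.hstack(o[2:])])[:,:,::-1]); print(M.round(4).tolist())
E
```

```text
t: 15.72
ee_pos: [0.5162, -0.3131, 0.2297]
orientation: [-0.0, 0.167, 0.986, -0.001]
force: [0.1, 0.5, -1.5]
width: 0.0178
wr9 280 354
side4 302 105
top4 403 192
[[-0.9439, 0.3301, -0.001, 0.5162], [0.3301, 0.9439, -0.0016, -0.3133], [0.0004, -0.0018, -1.0, 0.2297], [0.0, 0.0, 0.0, 1.0]]
```

View pics/c5.png

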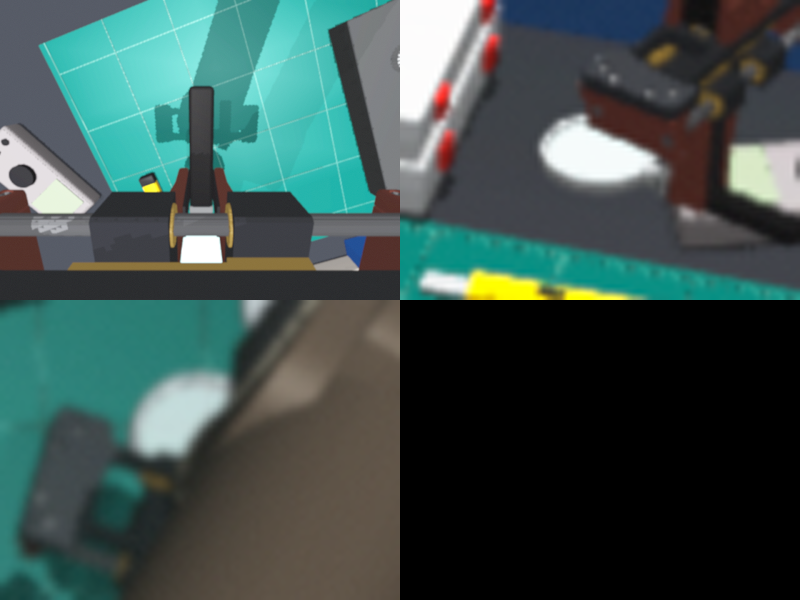

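The loupe is held and looks level; in the wrist view the handle runs down the middle. I'll quantify tilt from the handle's depth and the lens in the side view.

```bash
cat > tilt.py <<'E'
import sys; from h import *
def meas(w,s,M):
    im,d,K,C=load(w); P=cloud(w); M4=np.linalg.inv(M); Q=P@M4[:3,:3].T+M4[:3,3]   # tool frame
    m=(d>0)&(abs(Q[...,1])<.007)&(Q[...,0]>.015)&(Q[...,0]<.085)&(abs(Q[...,2]-.01)<.02)
    q=Q[m]; a=np.polyfit(q[:,0],q[:,2],1); b=np.polyfit(q[:,0],q[:,1],1); c=np.polyfit(q[:,1],q[:,2],1)
    print("handle pitch",a.round(4),"yaw",b.round(4),"roll",c[0].round(3),"rear x",q[:,0].max().round(4),m.sum())
    P=cloud(s); d=load(s)[1]; g=M[:3,3]-.0735*M[:3,0]; m=(d>0)&(np.hypot(P[...,0]-g[0],P[...,1]-g[1])<.045)&(abs(P[...,2]-M[2,3]+.02)<.025)
    q=P[m]; f=np.linalg.lstsq(np.c_[q[:,:2]-q[:,:2].mean(0),np.ones(len(q))],q[:,2],rcond=None)[0]
    print("lens side: centre",((q.min(0)+q.max(0))/2).round(4),"ext",np.ptp(q,axis=0).round(3),"slope",f[:2].round(3),"z med",np.median(q[:,2]).round(4),"TCPz-z",(M[2,3]-np.median(q[:,2])).round(4),"pred",g.round(4))
E
python3 - <<'E'
from tilt import *
meas("wr9","side4",T())
E
```

```text
handle pitch [0.0018 0.0111] yaw [-0.001  0.   ] roll -0.018 rear x 0.0739 3113
lens side: centre [ 0.584  -0.3342  0.2111] ext [0.077 0.073 0.018] slope [-0.003 -0.003] z med 0.2128 TCPz-z 0.0169 pred [ 0.5856 -0.3376  0.2296]
```

The handle is level (pitch 0.002), and the lens centre is 74–75 mm ahead of the TCP and 20.1–20.5 mm below it. I'll carry it over the gear, high first and then down.

```bash
python3 -m pendant '{"xyz":[[0.5,0.8,0],[1.7,2.5,0],[3.7,5.5,0],[6.1,9,0],[8.5,12.5,0],[10.8,16,0],[13.2,19.5,0],[15.5,23,0],[17.5,26,0],[18.6,27.6,0],[19,28.1,0.5],[19,28.1,1.5],[19,28.1,2.7],[19,28.1,3.6],[19,28.1,4],[19,28.1,4],[19,28.1,4],[19,28.1,4]],"turn":[[0,0,0],[0,0,0],[0,0,0],[0,0,0],[0,0,0],[0,0,0],[0,0,0],[0,0,0],[0,0,0],[0,0,0],[0,0,0],[0,0,0],[0,0,0],[0,0,0],[0,0,0],[0,0,0],[0,0,0],[0,0,0]],"jaw":[0,0,0,0,0,0,0,0,0,0,0,0,0,0,0,0,0,0]}' 45
python3 - <<'E'
from tilt import *
M=T(); snap("wrist","wr10"); im=snap("side","side5")[0]; snap("top","top5"); meas("wr10","side5",M)
s=robot.observe(); print(s["ee_pos"],s["qvel"].round(4),s["width"])
print("lens pred",M[:3,3]-.0743*M[:3,0]+.0203*M[:3,2])
P=cloud("side5"); d=load("side5")[1]; m=(P[...,2]>.155)&(P[...,2]<.185)&(np.hypot(P[...,0]-.605,P[...,1]-.07)<.025)&(d>0); print("bar",m.sum(),np.median(P[m][:,2]))
K,C=cam("side"); p=K@(np.linalg.inv(C)@[.52,0,.13,1])[:3]; u,v=(p[:2]/p[2]).astype(int)
cv2.imwrite("pics/c6.png",cv2.resize(im[v-70:v+70,u-93:u+93],(744,560),interpolation=cv2.INTER_CUBIC)[:,:,::-1])
E
```

```text
t: 18.12
ee_pos: [0.4298, 0.0146, 0.1895]
orientation: [-0.0, 0.167, 0.986, -0.001]
force: [0.5, -0.6, -1.1]
width: 0.0177
handle pitch [0.0009 0.0111] yaw [-0.0001  0.    ] roll -0.009 rear x 0.0737 3143
lens side: centre [ 0.5051 -0.0052  0.172 ] ext [0.068 0.067 0.014] slope [0.037 0.007] z med 0.1729 TCPz-z 0.0166 pred [ 0.4992 -0.0096  0.1895]
[0.4297115  0.01465366 0.18941417] [ 0.0007  0.001  -0.0007  0.0006  0.001  -0.0002  0.0008] 0.017583733630073272
lens pred [ 0.49996881 -0.00994345  0.16922779]
bar 49 0.17314644173359328
```

View pics/c6.png

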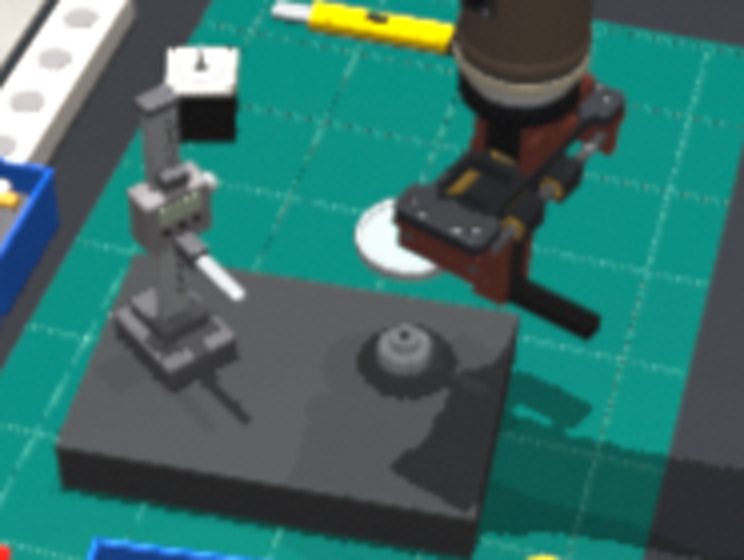

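The side view shows the lens level above the gear, touching nothing, with the scriber clear. The lens glass top (0.1729) and bar top (0.1731) agree. I'll hold briefly, check steadiness and hand in.

```bash
python3 -m pendant '{"xyz":[[0,0,0],[0,0,0],[0,0,0],[0,0,0]],"turn":[[0,0,0],[0,0,0],[0,0,0],[0,0,0]],"jaw":[0,0,0,0]}' 45
python3 - <<'E'
from h import *
P=cloud("side5"); d=load("side5")[1]; m=(P[...,2]>.067)&(P[...,2]<.078)&(np.hypot(P[...,0]-.5,P[...,1]+.01)<.035)&(d>0); q=P[m]; print("hub",m.sum(),(q.min(0)+q.max(0))/2)
s=robot.observe(); print(s["ee_pos"],abs(s["qvel"]).max(),s["width"]); print(order.close_job())
E
```

```text
t: 18.77
ee_pos: [0.4297, 0.0146, 0.1894]
orientation: [-0.0, 0.167, 0.986, -0.001]
force: [0.3, 0.7, -0.8]
width: 0.0174
hub 47 [ 0.49988049 -0.00517011  0.07237903]
[0.429724   0.01463106 0.18942305] 0.0018467228457227098 0.017429217971021094
the job is handed in; nothing more can be done
None
```

The gear is out of the bin and on the granite plate. I handed the job in at about 18.8 s with the loupe held over the gear. The hand-in reports no verdict, so success rests on the checks below.

**Gear:** I lifted it by its hub, lowered it until it touched the plate, and let go. It sits flat, hub up, at about (0.500, -0.010), with its hub top 22 mm above the plate. The other four parts were still in the bin when I looked after placing it.

**Lens:** By arm pose and handle measurement, the lens centre is at (0.500, -0.010, 0.169), within about 1 mm of the gear's axis. The tilt is about 0.01 rad or less. The arm was steady, with joint speeds below 0.002 rad/s and about 17.4 mm of handle in the fingers.

**Focal height:** I took the scriber point's height as 0.1695 from depth readings in four views. In the last side view the scriber bar's top (0.173) was level with the lens glass top (0.173).

**Checks that disagreed:**
- **Scriber height:** triangulation gave 0.164 from the wrist camera and 0.173 from the fixed cameras, so I used the depth value between them.
- **Centring:** the last side view put the hub's y at -0.005 and the lens's at about -0.005 too, against -0.010 from the wrist camera. The arm partly hid the lens in that view. Its lens x came out 5 mm farther from the robot than the gear, still inside the 10 mm limit.

I did not separately measure whether the motor, knife or cutters had moved.

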